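# Stack the shaper spindle for template work

## Robot

A 6-joint arm with a two-finger parallel gripper is mounted at the origin on the work surface. World frame = base frame: x ahead of the robot, y to its left, z up, the work surface at z = 0. Lengths are in mm, angles in rad, forces in N, time in s.
With the tool pointing down it reaches from about 275 to 750 mm from the base axis. Payload 10.2 kg.
Tool frame: the origin (TCP) lies midway between the tips of the shut fingers; the grasp point (between the pads) lies 19 mm behind it; z points along the fingers, y is the line along which they close (so a half turn about z gives the same grasp; the last joint's range is limited). The gripper opens to 85 mm and grips with 20 to 120 N. Pads are 22 mm wide; open, the fingers measure 114 mm over their backs; the gripper's body (76 mm by 85 mm) begins 54 mm behind the grasp point. The pads swing forward as they close: fully open they stand 13 mm farther back than shut.
Start: joints at [0.999, 0.313, 1.498, -0, 1.331, -0.223], TCP at [179.442, 493.388, 231.294] pointing down, gripper open.
Joint ranges: [-2.94, 2.94], [-0.97, 2.17], [0.19, 2.56], [-1.23, 4.37], [0.02, 3.11], [-2.88, 2.88]. Speed limits (rad/s): [2.39, 2.39, 3.01, 3.14, 3.14, 3.14].

## Interface

Orientations are given as a unit quaternion [w, x, y, z].
In Python, from rig import ctrl gives the robot as it stands.
- The arm moves only by the tool arm_command, never from a script. Its argument "increments" is a list of rows, each an object with "dr": the turn, a rotation vector about the tool's x, y, z in units of pi/4 rad (1.0 is pi/4 rad), a list of three; "offset": the shift along the tool's x, y, z in units of 120 mm (1.0 is 120 mm), a list of three; "hand": the opening, from -1 (shut) to 1 (fully open). A call has 1 to 8 rows; each row shifts and turns the commanded pose from where the row before left it, along the tool's axes as they then stand; what a row does not reach is not made up. A row lasts 1/10 s, in which the tool goes at most 50 mm and 8.59 degrees, less where a joint would pass 70% of its speed; a pose out of reach is approached as far as the arm can. A call with a number of a shift or a turn outside -1 to 1 is refused whole. A call with a gripper value outside its range is refused whole. The fingers move at their own pace and stop on an object; "grip_force" is the grip in N (left out, the last holds). Time passes only in rows, so rows that do not move let the fingers close. It gives the time, the measured TCP pose, the force, the opening and the grip force at its end, in the units of the state.
- ctrl.sense(): the state, without advancing time (a new reading comes with each control period).
- ctrl.capture(name): name is "side" or "top" or "wrist"; returns the picture (384x512x3 uint8, red, green, blue); there is no depth.
- ctrl.camera_info(name): a dict with "K" (3x3 intrinsics, pixels), "R" (3x3) and "t" (3): a world point X has camera coordinates R X + t. Camera axes: x right, y down, z forward; pixel columns grow to the right and rows downward; lengths in mm; the calibration is good to about 2 mm. A picture is of the moment at which its call begins: read the wrist's pose just before it. camera_info takes no time and is no camera call; for the wrist camera it gives the pose at the moment of the call.
- ctrl.finish_job(): hands the job in; it is judged then, once.
The state is a dict: "time_s": time; "joints": joint angles; "dq": joint speeds; "tau": joint torques, N m; "eef_pos": TCP position; "ee_rot": TCP orientation; "force": force on the tool from outside, world axes, zero at the start; "wrist_torque": the same for the moment, N m; "grip_width": opening from 0.0 (shut) to 1.0 (fully open); "grip_force": force on a finger pad.
Only numpy, scipy, OpenCV 4.12 (cv2) and the standard library are available. Lean on these libraries where they do the work, as an engineer would, in place of code of your own. Each camera call takes 0.05 s, during which the arm holds its last target. There are 200 camera calls.

## Task

Set up the wood shaper's bare spindle for template work: first the thin spacing collar (not the tall one), then the two-knife cutter head, then the ball-bearing guide ring on top, each one threaded down the spindle fully home and flat on what is below it, and let go. Lower each one all the way under control, do not let them drop or slam down the spindle, and leave the tall collar and everything else on the bench where it lies.

Things in the scene. Friction and masses are not known exactly. Their poses are not given: they have to be found in the camera images.
- shaper: Fixed: the shaper's grey iron top, a 240 x 240 mm plate 10 mm high on the bench, at a varying yaw. Origin: its centre at bench height, on the spindle axis; z up. At the centre a steel shoulder, 62 mm diameter, its top 18 mm above the bench; on it the upright spindle, 30 mm diameter, 58 mm tall above the shoulder, the last 5 mm tapering to 20 mm; tip 76 mm above the bench.
- seat (a point): Point on the spindle axis at the top of the shoulder (18 mm above the bench), where the first ring must rest; z up.
- collar_thin: Loose: the thin spacing collar, a plain steel ring 60 mm outside diameter, 18 mm high, bore 32.4 mm, 0.2 to 0.36 kg. Lies flat on the bench. Origin: centre of its underside; z is the axis, up. Home: origin at the seat.
- cutter: Loose, flat: two-knife cutter head, dark with bright knives, 22 mm high, bore 32.4 mm, 0.32 to 0.58 kg. Round hub 58 mm diameter; two wings up to 43 mm thick along its own +x and -x, 112 mm over the knives. Grip across the hub along its own y, between the wings. Origin: centre of its underside; z its axis, up. Home: flat on the thin collar, origin 18 mm above the seat, any yaw.
- guide: Loose: the ball-bearing guide ring, 66 mm outside diameter, 14 mm high, bore 32.4 mm, steel races with a black shield between them, 0.14 to 0.26 kg; treated as one rigid ring. Lies flat on the bench. Origin: centre of its underside; z is the axis, up. Home: flat on the cutter head, origin 40 mm above the seat.
- collar_tall: Bystander, to be left where it lies. Loose: the tall spacing collar, like the thin one (steel, 60 mm outside, 32.4 mm bore) but 36 mm high. Origin: centre of its underside.
- cap: Bystander, to be left where it lies. Loose: the spindle's steel end cap with its screw head, 54 mm diameter, 30 mm high, no bore. Origin: centre of its underside.
- spanner: Bystander, to be left where it lies. Loose: steel spanner 210 mm long, 8 mm thick, along its own x. Origin: underside of its middle.
- wax_tin: Bystander, to be left where it lies. Loose: round tin 84 mm diameter, 50 mm high. Origin: centre of its underside.
- brush: Bystander, to be left where it lies. Loose: bench brush 230 mm long, 20 mm high, along its own x. Origin: underside of its middle.
- push_block: Bystander, to be left where it lies. Loose: wooden push block, base 240 x 90 mm, 98 mm high to the top of its handle. Origin: centre of its underside.
- square: Bystander, to be left where it lies. Loose: try square, steel blade 300 mm long along its own x, stock 120 mm long and 20 mm high. Origin: underside near the middle of the blade.
- earmuffs: Bystander, to be left where it lies. Loose: black ear defenders, about 150 x 190 mm, 80 mm high. Origin: underside between the cups.
Not all that is in view belongs to the job. Leave any green or white look-alike of the cutter alone. Leave any blue look-alike of the guide alone.

How it is judged (in metres and radians):
On the way, in this order (a step that is already met when the one before it is completed fails the run):
1. the thin spacing collar is home on the spindle's shoulder and let go (horizontal distance between collar_thin and seat below 0.003 m and z of collar_thin in the frame of seat between -0.002 and 0.002 m and angle between collar_thin's own z axis and vertical below 0.05 rad and contact force between the fingers and collar_thin below 0.1 N), for 0.2 s.
2. the cutter head is home on the thin collar and let go (horizontal distance between each of collar_thin, cutter and seat below 0.003 m and z of collar_thin in the frame of seat between -0.002 and 0.002 m and angle between each of collar_thin, cutter's own z axis and vertical below 0.05 rad and z of cutter in the frame of seat between 0.016 and 0.02 m and contact force between the fingers and cutter below 0.1 N), for 0.2 s.
At the end, for the whole second after the job is handed in: All three are on the spindle, released and at rest, flat (within 3 degrees) and within 3 mm of the spindle axis, each home within 2 mm: the thin collar's underside on the shoulder, the cutter head's 18 mm above it on the collar, the guide ring's 40 mm above it on the cutter head (all of step 2 and contact force between the fingers and collar_thin below 0.1 N and horizontal distance between guide and seat below 0.003 m and z of guide in the frame of seat between 0.038 and 0.042 m and angle between guide's own z axis and vertical below 0.05 rad and contact force between the fingers and guide below 0.1 N and linear speed of each of collar_thin, cutter, guide below 0.02 m/s); the robot touches nothing.
It fails at once if the thin collar, cutter head or guide ring falls or slams down the spindle (faster than 0.5 m/s while threaded on it, a free drop of about 13 mm) ((horizontal distance between collar_thin and seat below 0.006 m and z of collar_thin in the frame of seat below 0.055 m and linear speed of collar_thin above 0.5 m/s) or (horizontal distance between cutter and seat below 0.006 m and z of cutter in the frame of seat below 0.055 m and linear speed of cutter above 0.5 m/s) or (horizontal distance between guide and seat below 0.006 m and z of guide in the frame of seat below 0.055 m and linear speed of guide above 0.5 m/s)).
It fails at once if something else on the bench is pushed more than 30 mm (the tall spacing collar, the spindle cap, the spanner, the wax tin, the brush, the push block, the square, the ear defenders) (distance of any of collar_tall, cap, spanner, wax_tin, brush, push_block, square, earmuffs from where it was at the start of the episode above 0.03 m).
It also fails if it takes over 72 s, if anything falls off the work surface, if the arm or the gripper's body presses on something with over 40 N, if the wrist force passes 120 N, or if a joint passes its speed limit or range.

## Working session

There is one attempt and no reset: what is moved stays moved. The work goes in short steps, Python scripts to look and compute and a tool call to move; the robot and the scene stay as the last step left them, time stands still between calls to the robot, and variables do not carry over. Pictures are saved under pics/ and viewed, at most 10 in all, crops included, and the job is handed in when it is done.

Besides the shell and the picture viewer there is one more tool, called after ">>>" as name([rows], argument=value, ...), one row to a line, values as JSON. arm_command: Moves the arm, as the interface text tells. Shifts and turns lie within -1 to 1; 1 stands for 120 mm of shift or pi/4 rad of turn. Its arguments: {"type":"object","properties":{"increments":{"type":"array"},"grip_force":{"type":"number"}},"required":["increments"]}

```bash
mkdir -p pics; ls
python3 - <<'E'
from rig import ctrl
import cv2,json,numpy as np
for n in ("top","side"):
    im=ctrl.capture(n); cv2.imwrite(f"pics/{n}0.png",cv2.resize(im[:,:,::-1],(800,600),interpolation=cv2.INTER_CUBIC)); np.save(f"pics/{n}0.npy",im)
    c=ctrl.camera_info(n); print(n,{k:np.round(v,3).tolist() for k,v in c.items()})
print(ctrl.sense())
E
```

```text
pics
top {'K': [[357.874, 0.0, 251.603], [0.0, 357.874, 188.833], [0.0, 0.0, 1.0]], 'R': [[-0.014, -1.0, -0.006], [-0.986, 0.015, -0.166], [0.166, 0.003, -0.986]], 't': [24.652, 556.123, 1188.937]}
side {'K': [[385.471, 0.0, 252.534], [0.0, 385.471, 198.703], [0.0, 0.0, 1.0]], 'R': [[0.84, -0.542, 0.007], [-0.407, -0.639, -0.653], [0.358, 0.546, -0.757]], 't': [-468.423, 243.932, 1436.491]}
{'time_s': 0.1, 'joints': array([ 9.98625573e-01,  3.13398884e-01,  1.49834463e+00,  9.08520259e-06,
        1.33100645e+00, -2.23399871e-01]), 'dq': array([-0.00220242, -0.00042048, -0.00257257, -0.00095248,  0.0008969 ,
       -0.00021118]), 'tau': array([ 4.07067389e-03, -4.12898505e+01, -2.60138565e+01, -1.16202850e-04,
        3.05435853e-03, -1.23592545e-05]), 'eef_pos': array([179.29955538, 493.19461428, 230.79603416]), 'ee_rot': array([-2.28226231e-04,  1.73503969e-01,  9.84833000e-01, -5.31767017e-04]), 'force': array([ 1.00021584, -0.42960921,  0.09453022]), 'wrist_torque': array([-0.00433171, -0.00727095, -0.00478783]), 'grip_force': 0.0, 'grip_width': 0.9982995762948029}
```

View pics/top0.png

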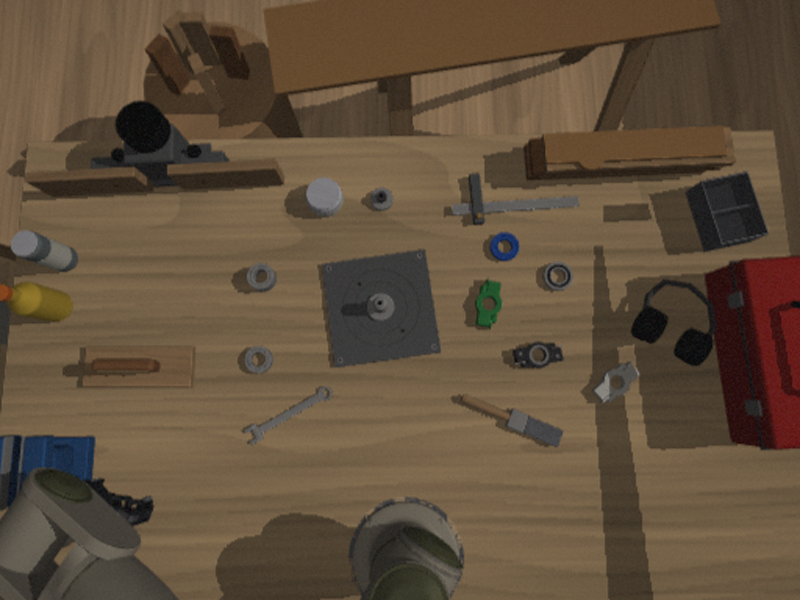

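View pics/side0.png

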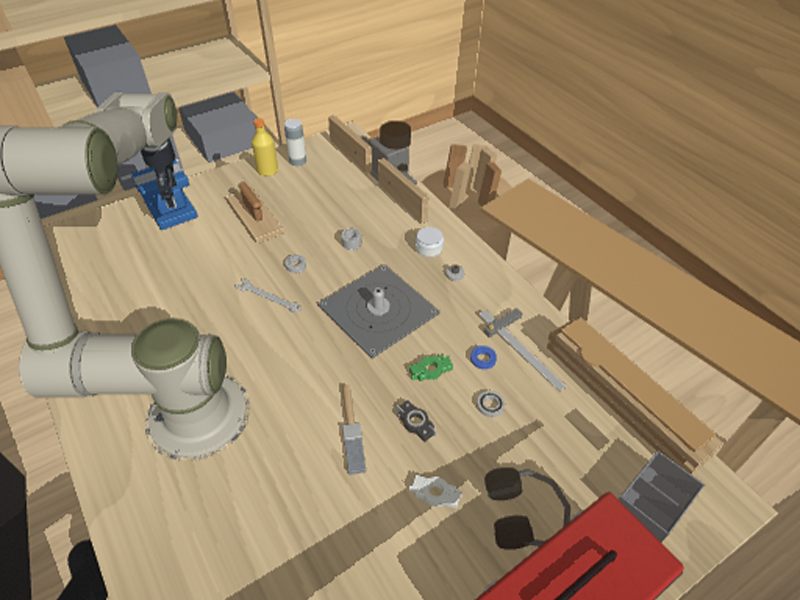

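Top (800×600 view): there are two plain rings, at (261,277), which is taller in the side view at (350,238), and at (257,360), which is thinner in the side view at (294,263). So the thin collar is (257,360). For the cutter I choose the dark one at (538,354), not the green (488,303) or white (617,381). For the guide I choose the steel/black ring at (557,277), not the blue (504,246). The cap (382,198) has no bore. The spindle is at (380,306).

```bash
cat > h.py <<'E'
from rig import ctrl
import cv2,numpy as np
from scipy.spatial.transform import Rotation as Rt
def rays(c,uv):
    uv=np.atleast_2d(uv).astype(float); K,R,t=[np.array(c[k]) for k in "KRt"]
    d=np.c_[uv,np.ones(len(uv))]@np.linalg.inv(K).T@R; return -R.T@t,d
def plane(c,uv,z):
    o,d=rays(c,uv); return o+d*((z-o[2])/d[:,2])[:,None]
def proj(c,X):
    K,R,t=[np.array(c[k]) for k in "KRt"]; p=(np.atleast_2d(X)@R.T+t)@K.T; return p[:,:2]/p[:,2:]
def rot(s): q=s["ee_rot"]; return Rt.from_quat([q[1],q[2],q[3],q[0]])
def delta(target,yaw=None):
    """tool-frame shift (units) to world TCP target; z-turn to make tool y axis at world angle yaw (mod pi)"""
    s=ctrl.sense(); R=rot(s).as_matrix(); d=R.T@(np.array(target)-s["eef_pos"])/120
    print("pos",s["eef_pos"].round(1),"tool y ang",np.degrees(np.arctan2(R[1,1],R[0,1])).round(1),"shift units",d.round(3))
E
python3 - <<'E'
from h import *
s=1/1.5625
ct=ctrl.camera_info("top"); cs=ctrl.camera_info("side")
for n,u,v,z in [("thin",257,360,18),("tall",261,277,36),("cutter",540,354,22),("guide",557,277,14),("tip",380,302,76),("spindlebase",380,308,18)]:
    p=plane(ct,[u*s,v*s],z)[0]; print(n,p.round(1), "side px800",(proj(cs,p)/s).round(0), "rad",np.hypot(*p[:2]).round())
st=ctrl.sense(); print(rot(st).as_matrix().round(3))
cw=ctrl.camera_info("wrist"); C=-cw["R"].T@cw["t"]; R=rot(st).as_matrix()
print("cam in tool",(R.T@(C-st["eef_pos"])).round(1),"axes in tool\n",(R.T@np.array(cw["R"]).T).round(3),cw["K"])
a=np.load("pics/side0.npy")[135:190,165:250][:,:,::-1]
cv2.imwrite("pics/rings.png",cv2.resize(a,None,fx=8,fy=8,interpolation=cv2.INTER_CUBIC))
E
```

```text
thin [419.5 321.   18. ] side px800 [[295. 261.]] rad 528.0
tall [603.7 312.4  36. ] side px800 [[351. 235.]] rad 680.0
cutter [ 423.5 -306.2   22. ] side px800 [[418. 419.]] rad 523.0
guide [ 597.9 -356.9   14. ] side px800 [[489. 402.]] rad 696.0
tip [536.7  44.9  76. ] side px800 [[379. 291.]] rad 539.0
spindlebase [532.1  46.7  18. ] side px800 [[378. 305.]] rad 534.0
[[-0.94   0.342 -0.001]
 [ 0.342  0.94  -0.001]
 [ 0.    -0.001 -1.   ]]
cam in tool [ 6.640e+01  1.000e-01 -1.425e+02] axes in tool
 [[-0.    -0.965 -0.264]
 [ 1.    -0.     0.   ]
 [-0.    -0.264  0.965]] [[342.30648156   0.         251.81058416]
 [  0.         342.30648156 193.53203825]
 [  0.           0.           1.        ]]
```

View pics/rings.png

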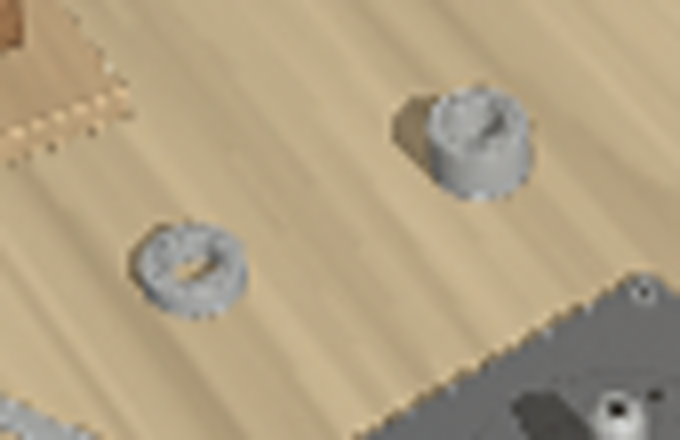

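The crop shows the thin ring at left (190,270) and the tall one at right (480,145), so the thin collar is at about (419,321). Moving the wrist camera above it.

>>> arm_command([
  {"dr": [0, 0, 0], "offset": [-0.339, -0.095, 0.036], "hand": 1},
  {"dr": [0, 0, 0], "offset": [-0.339, -0.095, 0.036], "hand": 1},
  {"dr": [0, 0, 0], "offset": [-0.339, -0.095, 0.036], "hand": 1},
  {"dr": [0, 0, 0], "offset": [-0.339, -0.095, 0.036], "hand": 1},
  {"dr": [0, 0, 0], "offset": [-0.339, -0.095, 0.036], "hand": 1},
  {"dr": [0, 0, 0], "offset": [-0.339, -0.095, 0.036], "hand": 1},
  {"dr": [0, 0, 0], "offset": [-0.339, -0.095, 0.036], "hand": 1},
  {"dr": [0, 0, 0], "offset": [0, 0, 0], "hand": 1},
])

```text
time_s: 0.9
eef_pos: [422.7, 318.2, 199.9]
ee_rot: [-0.0, 0.176, 0.984, -0.001]
force: [-0.7, 0.7, 0.5]
grip_width: 0.996
grip_force: 0.0
```

```bash
cat >> h.py <<'E'
def snap(name,cam="wrist"):
    c=ctrl.camera_info(cam); im=ctrl.capture(cam); np.save(f"pics/{name}.npy",im); np.save(f"pics/{name}_c.npy",c,allow_pickle=True)
    cv2.imwrite(f"pics/{name}.png",im[:,:,::-1]); return c,im
E
python3 - <<'E'
from h import *
c,im=snap("w1"); delta([419.5,321,200]); print(proj(c,[419.5,321,18]))
E
```

```text
pos [421.  319.6 200.2] tool y ang 69.8 shift units [0.015 0.006 0.002]
[[253.59516938 167.2371937 ]]
```

View pics/w1.png

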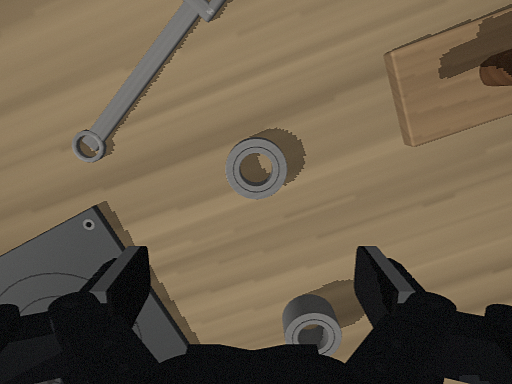

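The thin collar is at (256,168) in the wrist view, with the tall one at (313,325). Next I fit its silhouette.

```bash
cat >> h.py <<'E'
def cyl(r,z0,z1,x,y,n=90):
    a=np.linspace(0,2*np.pi,n); return np.vstack([np.c_[x+r*np.cos(a),y+r*np.sin(a),np.full(n,z)] for z in (z0,z1)])
def fit(c,mask,seed,r,z0,z1):
    """xy of an upright cylinder whose silhouette is the mask blob nearest the seed"""
    cs,_=cv2.findContours(mask.astype(np.uint8),cv2.RETR_EXTERNAL,cv2.CHAIN_APPROX_NONE)
    cs=[k for k in cs if cv2.contourArea(k)>200]
    cen=lambda k:(lambda m:np.array([m["m10"],m["m01"]])/m["m00"])(cv2.moments(k))
    k=min(cs,key=lambda k:np.linalg.norm(cen(k)-proj(c,[*seed,z1])[0])); q=np.array(seed,float)
    k=cv2.convexHull(k)
    for _ in range(6):
        h=cv2.convexHull(proj(c,cyl(r,z0,z1,*q)).astype(np.float32))
        p=np.vstack([cen(h),cen(k)]); w=plane(c,p,(z0+z1)/2); q+= (w[1]-w[0])[:2]
    print("fit",q.round(2),"area obs/pred",cv2.contourArea(k),cv2.contourArea(h),"centre px",p[1].round(1)); return q
def sat(im): return cv2.cvtColor(im,cv2.COLOR_RGB2HSV)[:,:,1]
E
python3 - <<'E'
from h import *
c=np.load("pics/w1_c.npy",allow_pickle=True).item(); im=np.load("pics/w1.npy")
print([int(sat(im)[168,x]) for x in range(215,320,5)])
q=fit(c,sat(im)<50,(419.5,321),30,0,18)
delta([*q,40]);
E
```

```text
[84, 87, 40, 11, 9, 92, 88, 90, 97, 87, 93, 89, 6, 13, 9, 96, 91, 101, 85, 87, 86]
fit [422.15 322.26] area obs/pred 2974.0 3077.2586955507286 centre px [255.7 167.8]
pos [421.  319.6 200.2] tool y ang 69.8 shift units [-0.003  0.025  1.335]
```

>>> arm_command([
  {"dr": [0, 0, 0], "offset": [-0.239, -0.26, 0], "hand": 1},
  {"dr": [0, 0, 0], "offset": [-0.239, -0.26, 0], "hand": 1},
  {"dr": [0, 0, 0], "offset": [-0.239, -0.26, 0], "hand": 1},
  {"dr": [0, 0, 0], "offset": [-0.239, -0.26, 0], "hand": 1},
  {"dr": [0, 0, 0], "offset": [-0.239, -0.26, 0], "hand": 1},
  {"dr": [0, 0, 0], "offset": [-0.239, -0.26, 0], "hand": 1},
  {"dr": [0, 0, 0], "offset": [-0.239, -0.26, 0], "hand": 1},
  {"dr": [0, 0, 0], "offset": [0, 0, 0], "hand": 1},
])

```text
time_s: 1.75
eef_pos: [534.8, 44.3, 200.8]
ee_rot: [0.0, 0.175, 0.985, -0.0]
force: [-0.2, 0.5, 1.0]
grip_width: 0.999
grip_force: 0.0
```

Run:
```python
from h import *
c,im=snap("w2"); delta([535,46,200])
p=proj(c,[[535,46,18],[535,46,76]]); print(p.round(1))
np.set_printoptions(linewidth=250)
a=im[80:260,160:340]; cv2.imwrite("pics/w2c.png",cv2.resize(a[:,:,::-1],None,fx=3.3,fy=3.3,interpolation=cv2.INTER_CUBIC))
```

```text
pos [533.9  46.4 200.8] tool y ang 69.9 shift units [-0.01   0.     0.006]
[[253.6 170.6]
 [253.9 185. ]]
```

View pics/w2c.png

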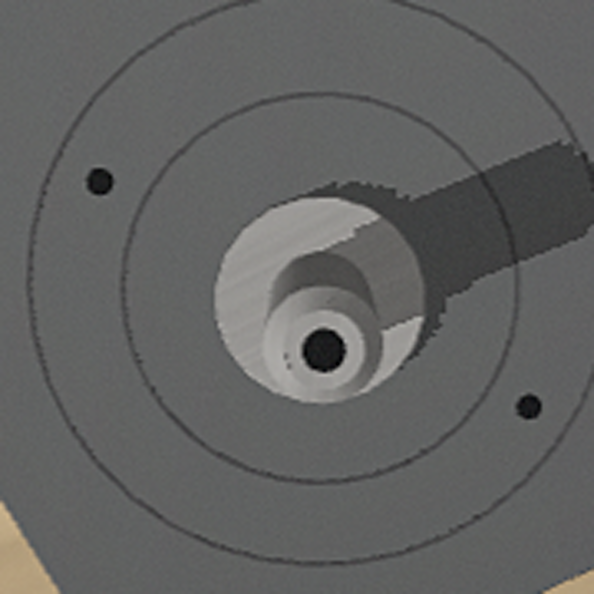

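Crop: the spindle tip face is centred at (323,350), the shoulder disc at about (320,300) and the groove circle at (320,288).

Run:
```python
from h import *
c=np.load("pics/w2_c.npy",allow_pickle=True).item(); im=np.load("pics/w2.npy")
g=cv2.cvtColor(im,cv2.COLOR_RGB2GRAY).astype(float)
m=(g<45); l,n=[None]*2
n,l,st,ce=cv2.connectedComponentsWithStats(m.astype(np.uint8)); i=np.argmin(np.linalg.norm(ce-[258,186],axis=1)); print("hole",ce[i],st[i])
print("hole world z76",plane(c,ce[i],76), "z73",plane(c,ce[i],73))
print("grooves",plane(c,[160+320/3.3-.35,80+288/3.3-.35],10), "shoulder",plane(c,[160+319.5/3.3-.35,80+300/3.3-.35],18))
print(g[171,215:300:4],g[186,235:285:2])
fit(c,(g>120)&(np.indices(g.shape)[0]<225)&(np.abs(np.indices(g.shape)[1]-257)<50)&(sat(im)<40),(535,46),31,10,18)
fc=(-c["R"].T@c["t"]); print(fc)
delta([422.15,322.26,200])
```

```text
hole [257.77868852 185.71311475] [252 180  13  13 122]
hole world z76 [[536.60769164  48.73105469  76.        ]] z73 [[537.32838807  48.5218263   73.        ]]
grooves [[534.07498248  49.57451363  10.        ]] shoulder [[535.90079361  48.6439901   18.        ]]
[100. 100.  98. 151. 152. 149. 148. 106. 149. 136. 120.  96. 104.  98.
  76. 102.  98.  99. 102.  66.  92.  98.] [156. 152. 157. 169. 166. 165. 152. 155. 101.  26.  26.  27.  28.  28.
  17. 147. 156. 159.  91.  93.  98. 159. 155. 152. 159.]
fit [536.9   47.04] area obs/pred 2918.0 3200.0306069907965 centre px [255.3 170.9]
[472.39741596  67.3722078  343.28428181]
pos [533.9  46.4 200.8] tool y ang 69.9 shift units [1.665 1.839 0.007]
```

>>> arm_command([
  {"dr": [0, 0, 0], "offset": [0.208, 0.23, 0.146], "hand": 1},
  {"dr": [0, 0, 0], "offset": [0.208, 0.23, 0.146], "hand": 1},
  {"dr": [0, 0, 0], "offset": [0.208, 0.23, 0.146], "hand": 1},
  {"dr": [0, 0, 0], "offset": [0.208, 0.23, 0.146], "hand": 1},
  {"dr": [0, 0, 0], "offset": [0.208, 0.23, 0.146], "hand": 1},
  {"dr": [0, 0, 0], "offset": [0.208, 0.23, 0.146], "hand": 1},
  {"dr": [0, 0, 0], "offset": [0.208, 0.23, 0.146], "hand": 1},
  {"dr": [0, 0, 0], "offset": [0.208, 0.23, 0.146], "hand": 1},
])

```text
time_s: 2.6
eef_pos: [419.3, 325.6, 60.4]
ee_rot: [-0.0, 0.172, 0.985, 0.0]
force: [1.1, 0.2, 0.2]
grip_width: 1.003
grip_force: 0.0
```

>>> arm_command([
  {"dr": [0, 0, 0], "offset": [0, 0, 0], "hand": 1},
])

```text
time_s: 2.7
eef_pos: [417.2, 326.7, 58.9]
ee_rot: [-0.002, 0.17, 0.985, -0.001]
force: [-0.3, -0.4, 0.7]
grip_width: 0.998
grip_force: 0.0
```

Run:
```python
from h import *
c,im=snap("w3"); fit(c,sat(im)<50,(422,322),30,0,18)
delta([422.15,322.26,-3.5])
```

```text
fit [422.14 322.33] area obs/pred 8335.0 8593.940499310498 centre px [247.7 226.7]
pos [418.8 325.2  60. ] tool y ang 70.3 shift units [-0.035 -0.013  0.53 ]
```

>>> arm_command([
  {"dr": [0, 0, 0], "offset": [-0.006, -0.004, 0.15], "hand": 1},
  {"dr": [0, 0, 0], "offset": [0, 0, 0.15], "hand": 1},
  {"dr": [0, 0, 0], "offset": [0, 0, 0.12], "hand": 1},
  {"dr": [0, 0, 0], "offset": [0, 0, 0.07], "hand": 1},
  {"dr": [0, 0, 0], "offset": [0, 0, 0.03], "hand": 1},
  {"dr": [0, 0, 0], "offset": [0, 0, 0], "hand": 1},
  {"dr": [0, 0, 0], "offset": [0, 0, 0], "hand": 1},
])

```text
time_s: 3.45
eef_pos: [422.5, 322.4, -0.8]
ee_rot: [0.0, 0.174, 0.985, 0.0]
force: [0.6, -0.7, 0.7]
grip_width: 1.003
grip_force: 0.0
```

Run:
```python
from h import *
delta([422.15,322.3,-3.5]);s=ctrl.sense();print(s["force"],rot(s).as_matrix().round(3)[:,2])
```

```text
pos [422.5 322.4  -0.8] tool y ang 70.0 shift units [ 0.002 -0.002  0.023]
[ 0.60433125 -0.66948147  0.73381154] [ 0.001  0.    -1.   ]
```

>>> arm_command([
  {"dr": [0, 0, 0], "offset": [0.002, 0, 0.02], "hand": 1},
  {"dr": [0, 0, 0], "offset": [0, 0, 0], "hand": -1},
  {"dr": [0, 0, 0], "offset": [0, 0, 0], "hand": -1},
  {"dr": [0, 0, 0], "offset": [0, 0, 0], "hand": -1},
  {"dr": [0, 0, 0], "offset": [0, 0, 0], "hand": -1},
  {"dr": [0, 0, 0], "offset": [0, 0, 0], "hand": -1},
], grip_force=50)

```text
time_s: 4.05
eef_pos: [422.1, 322.4, -3.2]
ee_rot: [0.0, 0.173, 0.985, 0.0]
force: [-2.7, -1.0, 7.1]
grip_width: 0.674
grip_force: 53.7
```

>>> arm_command([
  {"dr": [0, 0, 0], "offset": [0, 0, -0.05], "hand": -1},
  {"dr": [0, 0, 0], "offset": [0, 0, -0.15], "hand": -1},
  {"dr": [0, 0, 0], "offset": [0, 0, -0.25], "hand": -1},
  {"dr": [0, 0, 0], "offset": [0, 0, -0.25], "hand": -1},
  {"dr": [0, 0, 0], "offset": [0, 0, -0.2], "hand": -1},
  {"dr": [0, 0, 0], "offset": [0, 0, -0.1], "hand": -1},
  {"dr": [0, 0, 0], "offset": [0, 0, 0], "hand": -1},
])

```text
time_s: 4.75
eef_pos: [422.3, 322.6, 117.2]
ee_rot: [0.001, 0.173, 0.985, 0.001]
force: [0.0, -0.5, -3.5]
grip_width: 0.674
grip_force: 54.6
```

Run:
```python
from h import *
c,im=snap("w4"); print(ctrl.sense()["grip_width"],ctrl.sense()["force"]);delta([536.3,48.7,95])
```

```text
0.6753174462804618 [ 0.03900472 -0.0845897  -3.40020107]
pos [421.7 322.3 115.8] tool y ang 70.0 shift units [-1.676 -1.816  0.173]
```

View pics/w4.png

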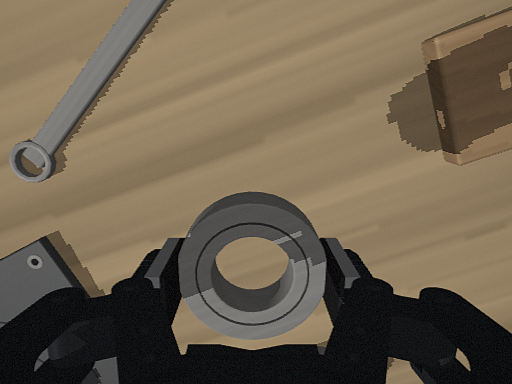

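The collar is held, centred at (253,265) between the pads and looking level.

>>> arm_command([
  {"dr": [0, 0, 0], "offset": [-0.11, -0.12, 0], "hand": -1},
  {"dr": [0, 0, 0], "offset": [-0.24, -0.26, 0], "hand": -1},
  {"dr": [0, 0, 0], "offset": [-0.26, -0.28, 0], "hand": -1},
  {"dr": [0, 0, 0], "offset": [-0.26, -0.28, 0], "hand": -1},
  {"dr": [0, 0, 0], "offset": [-0.26, -0.28, 0], "hand": -1},
  {"dr": [0, 0, 0], "offset": [-0.24, -0.26, 0], "hand": -1},
  {"dr": [0, 0, 0], "offset": [-0.2, -0.216, 0], "hand": -1},
  {"dr": [0, 0, 0], "offset": [-0.106, -0.12, 0], "hand": -1},
])

```text
time_s: 5.6
eef_pos: [536.5, 46.2, 114.2]
ee_rot: [-0.001, 0.175, 0.985, -0.0]
force: [-0.0, 0.4, -2.8]
grip_width: 0.675
grip_force: 54.6
```

>>> arm_command([
  {"dr": [0, 0, 0], "offset": [0, 0, 0], "hand": -1},
  {"dr": [0, 0, 0], "offset": [0, 0, 0], "hand": -1},
  {"dr": [0, 0, 0], "offset": [0, 0, 0], "hand": -1},
])

```text
time_s: 5.9
eef_pos: [535.7, 49.8, 115.3]
ee_rot: [-0.001, 0.173, 0.985, 0.0]
force: [0.5, -0.2, -3.0]
grip_width: 0.677
grip_force: 54.6
```

Run:
```python
from h import *
c,im=snap("w5"); delta([536.3,48.7,70])
a=im[150:384,130:380]; cv2.imwrite("pics/w5c.png",cv2.resize(a[:,:,::-1],None,fx=2.5,fy=2.5,interpolation=cv2.INTER_CUBIC))
```

```text
pos [535.9  49.8 115.6] tool y ang 70.1 shift units [-0.007 -0.007  0.38 ]
```

View pics/w5c.png

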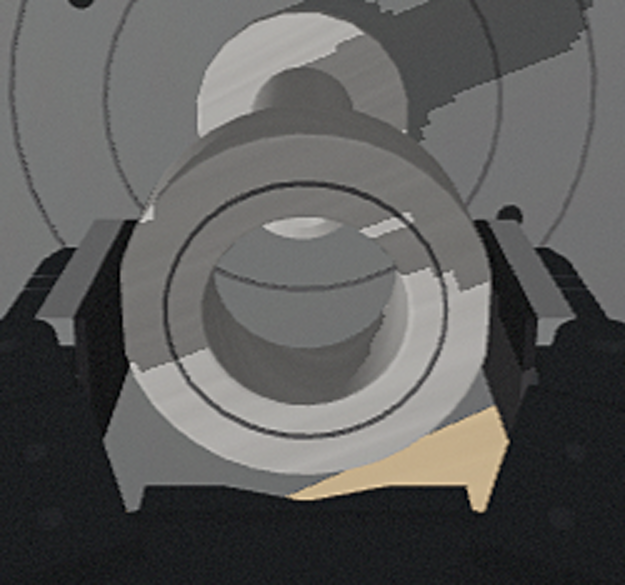

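Crop: the collar is centred on column 305 and the shoulder on 302, about 0.6 mm off, which agrees with the numbers. Correcting and starting to thread.

>>> arm_command([
  {"dr": [0, 0, 0], "offset": [-0.006, -0.006, 0.05], "hand": -1},
  {"dr": [0, 0, 0], "offset": [0, 0, 0.1], "hand": -1},
  {"dr": [0, 0, 0], "offset": [0, 0, 0.1], "hand": -1},
  {"dr": [0, 0, 0], "offset": [0, 0, 0.06], "hand": -1},
  {"dr": [0, 0, 0], "offset": [0, 0, 0.04], "hand": -1},
  {"dr": [0, 0, 0], "offset": [0, 0, 0.03], "hand": -1},
  {"dr": [0, 0, 0], "offset": [0, 0, 0.02], "hand": -1},
  {"dr": [0, 0, 0], "offset": [0, 0, 0.02], "hand": -1},
])

```text
time_s: 6.75
eef_pos: [537.1, 47.9, 65.8]
ee_rot: [0.0, 0.174, 0.985, 0.0]
force: [0.2, -0.4, -3.0]
grip_width: 0.675
grip_force: 54.6
```

Run:
```python
from h import *
s=ctrl.sense(); print(s["force"].round(1),s["wrist_torque"].round(2)); delta([536.3,48.7,14.7])
```

```text
[ 0.2 -0.4 -3. ] [ 0.02  0.03 -0.05]
pos [537.1  47.9  65.8] tool y ang 70.0 shift units [0.009 0.004 0.426]
```

>>> arm_command([
  {"dr": [0, 0, 0], "offset": [0, 0, 0.04], "hand": -1},
  {"dr": [0, 0, 0], "offset": [0, 0, 0.04], "hand": -1},
  {"dr": [0, 0, 0], "offset": [0, 0, 0], "hand": -1},
])

```text
time_s: 7.05
eef_pos: [536.5, 47.9, 55.4]
ee_rot: [-0.001, 0.174, 0.985, -0.0]
force: [-1.7, 1.0, -2.5]
grip_width: 0.676
grip_force: 54.6
```

Run:
```python
from h import *
s=ctrl.sense(); print(s["force"].round(1),s["wrist_torque"].round(2)); delta([536.3,48.7,14.7])
```

```text
[-1.7  1.  -2.5] [-0.05  0.   -0.02]
pos [536.5  47.9  55.4] tool y ang 70.0 shift units [0.003 0.006 0.339]
```

>>> arm_command([
  {"dr": [0, 0, 0], "offset": [0.004, 0, 0.05], "hand": -1},
  {"dr": [0, 0, 0], "offset": [0, 0, 0.07], "hand": -1},
  {"dr": [0, 0, 0], "offset": [0, 0, 0.07], "hand": -1},
  {"dr": [0, 0, 0], "offset": [0, 0, 0.06], "hand": -1},
  {"dr": [0, 0, 0], "offset": [0, 0, 0.04], "hand": -1},
  {"dr": [0, 0, 0], "offset": [0, 0, 0], "hand": -1},
])

```text
time_s: 7.65
eef_pos: [536.0, 48.1, 20.5]
ee_rot: [-0.001, 0.174, 0.985, -0.0]
force: [0.8, -0.6, -2.3]
grip_width: 0.676
grip_force: 54.6
```

Run:
```python
from h import *
s=ctrl.sense(); print(s["force"].round(1),s["wrist_torque"].round(2)); delta([536.3,48.7,14.7])
```

```text
[ 0.8 -0.6 -2.3] [-0.01 -0.01  0.04]
pos [536.   48.1  20.5] tool y ang 70.0 shift units [-0.     0.006  0.048]
```

>>> arm_command([
  {"dr": [0, 0, 0], "offset": [0, 0, 0.02], "hand": -1},
  {"dr": [0, 0, 0], "offset": [0, 0, 0.015], "hand": -1},
  {"dr": [0, 0, 0], "offset": [0, 0, 0.01], "hand": -1},
  {"dr": [0, 0, 0], "offset": [0, 0, 0], "hand": -1},
])

```text
time_s: 8.05
eef_pos: [536.4, 48.1, 15.8]
ee_rot: [-0.0, 0.174, 0.985, 0.0]
force: [-0.4, -0.5, -3.7]
grip_width: 0.675
grip_force: 54.6
```

>>> arm_command([
  {"dr": [0, 0, 0], "offset": [0, 0, 0.01], "hand": -1},
  {"dr": [0, 0, 0], "offset": [0, 0, 0.008], "hand": -1},
  {"dr": [0, 0, 0], "offset": [0, 0, 0], "hand": -1},
])

```text
time_s: 8.35
eef_pos: [536.6, 48.0, 14.8]
ee_rot: [0.0, 0.173, 0.985, -0.0]
force: [-4.8, -0.8, 8.3]
grip_width: 0.67
grip_force: 55.7
```

Seated: the vertical force went from −3 to +8 N at the expected height. Releasing and going up.

>>> arm_command([
  {"dr": [0, 0, 0], "offset": [0, 0, 0], "hand": 1},
  {"dr": [0, 0, 0], "offset": [0, 0, 0], "hand": 1},
  {"dr": [0, 0, 0], "offset": [0, 0, 0], "hand": 1},
  {"dr": [0, 0, 0], "offset": [0, 0, 0], "hand": 1},
  {"dr": [0, 0, 0], "offset": [0, 0, -0.1], "hand": 1},
  {"dr": [0, 0, 0], "offset": [0, 0, -0.3], "hand": 1},
  {"dr": [0, 0, 0], "offset": [0, 0, -0.4], "hand": 1},
  {"dr": [0, 0, 0], "offset": [0, 0, -0.4], "hand": 1},
])

```text
time_s: 9.15
eef_pos: [536.0, 48.1, 160.2]
ee_rot: [-0.0, 0.174, 0.985, -0.0]
force: [0.9, -1.0, 0.3]
grip_width: 1.0
grip_force: 0.0
```

Run:
```python
from h import *
c,im=snap("w6"); delta([423.5,-306.2,200])
a=im[60:280,130:380]; cv2.imwrite("pics/w6c.png",cv2.resize(a[:,:,::-1],None,fx=2.5,fy=2.5,interpolation=cv2.INTER_CUBIC))
```

```text
pos [539.3  47.8 168.5] tool y ang 70.0 shift units [-0.103 -3.102 -0.27 ]
```

View pics/w6c.png

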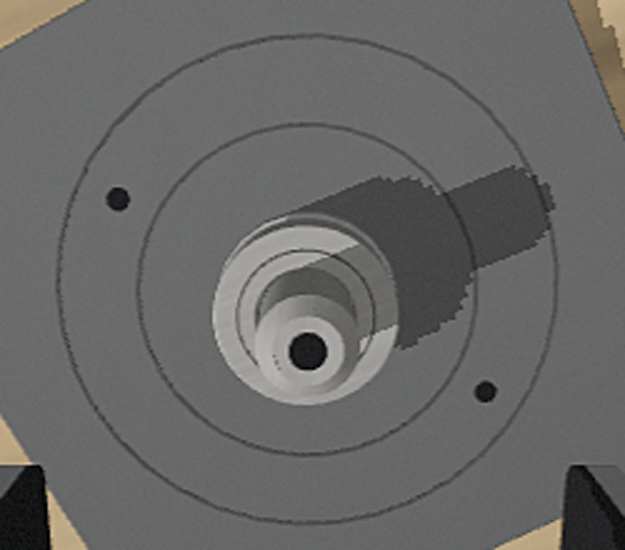

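The crop shows the collar flat on the shoulder, concentric with the spindle (tip hole (307,352)). On to the cutter.

>>> arm_command([
  {"dr": [0, 0, 0], "offset": [-0.016, -0.387, -0.042], "hand": 1},
  {"dr": [0, 0, 0], "offset": [-0.016, -0.387, -0.042], "hand": 1},
  {"dr": [0, 0, 0], "offset": [-0.016, -0.387, -0.042], "hand": 1},
  {"dr": [0, 0, 0], "offset": [-0.016, -0.387, -0.042], "hand": 1},
  {"dr": [0, 0, 0], "offset": [-0.016, -0.387, -0.042], "hand": 1},
  {"dr": [0, 0, 0], "offset": [-0.016, -0.387, -0.042], "hand": 1},
  {"dr": [0, 0, 0], "offset": [-0.016, -0.387, -0.042], "hand": 1},
  {"dr": [0, 0, 0], "offset": [-0.016, -0.387, -0.042], "hand": 1},
])

```text
time_s: 10.0
eef_pos: [423.0, -308.1, 199.0]
ee_rot: [0.0, 0.174, 0.985, -0.0]
force: [1.2, 0.2, -0.0]
grip_width: 0.999
grip_force: 0.0
```

>>> arm_command([
  {"dr": [0, 0, 0.18], "offset": [0, 0, 0], "hand": 1},
  {"dr": [0, 0, 0.18], "offset": [0, 0, 0], "hand": 1},
  {"dr": [0, 0, 0.18], "offset": [0, 0, 0], "hand": 1},
  {"dr": [0, 0, 0.18], "offset": [0, 0, 0], "hand": 1},
  {"dr": [0, 0, 0.18], "offset": [0, 0, 0], "hand": 1},
  {"dr": [0, 0, 0.18], "offset": [0, 0, 0], "hand": 1},
  {"dr": [0, 0, 0.18], "offset": [0, 0, 0], "hand": 1},
  {"dr": [0, 0, 0.18], "offset": [0, 0, 0], "hand": 1},
])

```text
time_s: 10.8
eef_pos: [423.9, -306.3, 198.7]
ee_rot: [0.0, 0.676, 0.737, -0.0]
force: [-1.4, 0.4, 1.0]
grip_width: 1.003
grip_force: 0.0
```

>>> arm_command([
  {"dr": [0, 0, 0.1], "offset": [0, 0, 0], "hand": 1},
  {"dr": [0, 0, 0], "offset": [0, 0, 0], "hand": 1},
  {"dr": [0, 0, 0], "offset": [0, 0, 0], "hand": 1},
])

```text
time_s: 11.1
eef_pos: [423.9, -306.3, 198.4]
ee_rot: [0.0, 0.702, 0.712, -0.0]
force: [0.5, 0.1, -0.1]
grip_width: 1.001
grip_force: 0.0
```

Run:
```python
from h import *
c,im=snap("w7"); delta([423.5,-306.2,200])
a=im[60:280,130:380]; cv2.imwrite("pics/w7c.png",cv2.resize(a[:,:,::-1],None,fx=2.5,fy=2.5,interpolation=cv2.INTER_CUBIC))
```

```text
pos [ 423.9 -306.3  198.3] tool y ang 0.8 shift units [ 0.001 -0.003 -0.014]
```

View pics/w7c.png

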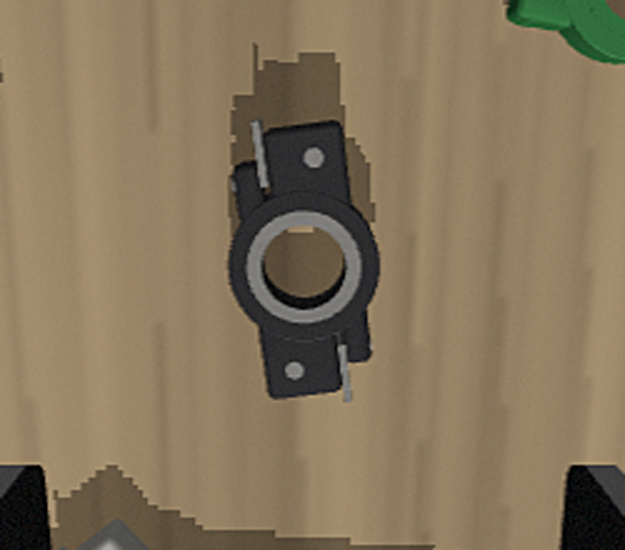

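The dark cutter is upright, hub centre at (304,267) in the crop, with screws at (314,158) and (294,371). It is turned about 5.4° from the tool's x. The green one is at top right.

Run:
```python
from h import *
c=np.load("pics/w7_c.npy",allow_pickle=True).item(); im=np.load("pics/w7.npy")
g=cv2.cvtColor(im,cv2.COLOR_RGB2GRAY).astype(float)
m=((g>70)&(sat(im)<45)).astype(np.uint8)
n,l,st,ce=cv2.connectedComponentsWithStats(m)
for i in range(1,n):
    if st[i,4]>4 and 225<ce[i][0]<280 and 90<ce[i][1]<230:
        p=(st[i,0]+st[i,2]/2-.5,st[i,1]+st[i,3]/2-.5); print(st[i],ce[i].round(1),plane(c,p,22).round(1))
q=plane(c,[[255.3,122.9],[247.3,208.1]],22); print(q.round(1),q.mean(0),np.degrees(np.arctan2(*(q[0]-q[1])[:2][::-1])))
```

```text
[230 108   8  27  96] [233.5 121.3] [[ 406.8 -258.5   22. ]]
[251 119   9   8  57] [255.  122.6] [[ 426.5 -259.6   22. ]]
[228 144  47  45 743] [250.9 166.2] [[ 423.4 -300.    22. ]]
[265 198   6  23  71] [267.4 208.2] [[ 440.1 -342.4   22. ]]
[244 205   8   7  44] [247.4 207.8] [[ 420.5 -341.6   22. ]]
[[ 426.8 -259.9   22. ]
 [ 420.4 -341.8   22. ]] [ 423.55438379 -300.84297972   22.        ] 85.5291197568936
```

>>> arm_command([
  {"dr": [0, 0, 0.118], "offset": [0, 0, 0], "hand": 1},
  {"dr": [0, 0, 0], "offset": [0.05, -0.006, 0.2], "hand": 1},
  {"dr": [0, 0, 0], "offset": [0, 0, 0.35], "hand": 1},
  {"dr": [0, 0, 0], "offset": [0, 0, 0.35], "hand": 1},
  {"dr": [0, 0, 0], "offset": [0, 0, 0.2], "hand": 1},
  {"dr": [0, 0, 0], "offset": [0, 0, 0.1], "hand": 1},
  {"dr": [0, 0, 0], "offset": [0, 0, 0], "hand": 1},
  {"dr": [0, 0, 0], "offset": [0, 0, 0], "hand": 1},
])

```text
time_s: 11.95
eef_pos: [424.2, -300.9, 55.3]
ee_rot: [0.001, 0.735, 0.678, -0.0]
force: [0.9, -0.2, 0.5]
grip_width: 1.0
grip_force: 0.0
```

Run:
```python
from h import *
c,im=snap("w8"); g=cv2.cvtColor(im,cv2.COLOR_RGB2GRAY).astype(float)
m=((g>70)&(sat(im)<45)).astype(np.uint8)
n,l,st,ce=cv2.connectedComponentsWithStats(m)
P=proj(c,[423.6,-300.3,22])[0]; print(P)
for i in range(1,n):
    if st[i,4]>30 and np.linalg.norm(ce[i]-P)<130 and st[i,4]<9000:
        p=(st[i,0]+st[i,2]/2-.5,st[i,1]+st[i,3]/2-.5); print(st[i],plane(c,p,22).round(1))
        if np.linalg.norm(ce[i]-P)<30:
            h=cv2.convexHull(cv2.findContours((l==i).astype(np.uint8),0,1)[0][0]); e=cv2.fitEllipse(h); print("ell",e,plane(c,e[0],22).round(2))
delta([423.6,-300.3,-2.5])
```

```text
[250.08650367 225.40368687]
[203 130  17  45 279] [[ 406.8 -258.6   22. ]]
[243 145  14  13 154] [[ 426.6 -259.7   22. ]]
[ 211  188   79   75 2099] [[ 423.6 -300.1   22. ]]
ell ((249.82803344726562, 225.06735229492188), (74.18292236328125, 79.4188232421875), 90.64456176757812) [[ 423.48 -300.09   22.  ]]
[279 274  12  36 192] [[ 440.1 -342.4   22. ]]
[244 287  14  11 117] [[ 420.5 -341.1   22. ]]
pos [ 424.3 -301.    55.5] tool y ang -4.6 shift units [ 0.006 -0.007  0.483]
```

>>> arm_command([
  {"dr": [0, 0, 0], "offset": [0.007, -0.005, 0.1], "hand": 1},
  {"dr": [0, 0, 0], "offset": [0, 0, 0.15], "hand": 1},
  {"dr": [0, 0, 0], "offset": [0, 0, 0.13], "hand": 1},
  {"dr": [0, 0, 0], "offset": [0, 0, 0.07], "hand": 1},
  {"dr": [0, 0, 0], "offset": [0, 0, 0.03], "hand": 1},
  {"dr": [0, 0, 0], "offset": [0, 0, 0], "hand": 1},
  {"dr": [0, 0, 0], "offset": [0, 0, 0], "hand": 1},
])

```text
time_s: 12.7
eef_pos: [423.4, -299.7, -3.0]
ee_rot: [0.001, 0.735, 0.678, -0.0]
force: [-0.5, -1.1, 0.0]
grip_width: 1.001
grip_force: 0.0
```

>>> arm_command([
  {"dr": [0, 0, 0], "offset": [0, 0, 0], "hand": -1},
  {"dr": [0, 0, 0], "offset": [0, 0, 0], "hand": -1},
  {"dr": [0, 0, 0], "offset": [0, 0, 0], "hand": -1},
  {"dr": [0, 0, 0], "offset": [0, 0, 0], "hand": -1},
  {"dr": [0, 0, 0], "offset": [0, 0, 0], "hand": -1},
], grip_force=60)

```text
time_s: 13.2
eef_pos: [423.3, -299.7, -2.4]
ee_rot: [0.0, 0.735, 0.678, -0.0]
force: [-2.2, 2.4, 10.3]
grip_width: 0.662
grip_force: 62.2
```

>>> arm_command([
  {"dr": [0, 0, 0], "offset": [0, 0, -0.05], "hand": -1},
  {"dr": [0, 0, 0], "offset": [0, 0, -0.15], "hand": -1},
  {"dr": [0, 0, 0], "offset": [0, 0, -0.25], "hand": -1},
  {"dr": [0, 0, 0], "offset": [0, 0, -0.25], "hand": -1},
  {"dr": [0, 0, 0], "offset": [0, 0, -0.2], "hand": -1},
  {"dr": [0, 0, 0], "offset": [0, 0, -0.1], "hand": -1},
])

```text
time_s: 13.8
eef_pos: [423.4, -299.7, 118.3]
ee_rot: [0.001, 0.735, 0.678, 0.0]
force: [-0.1, -0.1, -5.6]
grip_width: 0.664
grip_force: 65.4
```

>>> arm_command([
  {"dr": [0, 0, 0], "offset": [0.15, 0.036, 0], "hand": -1},
  {"dr": [0, 0, 0], "offset": [0.3, 0.072, 0], "hand": -1},
  {"dr": [0, 0, 0], "offset": [0.36, 0.086, 0], "hand": -1},
  {"dr": [0, 0, 0], "offset": [0.36, 0.086, 0], "hand": -1},
  {"dr": [0, 0, 0], "offset": [0.36, 0.086, 0], "hand": -1},
  {"dr": [0, 0, 0], "offset": [0.36, 0.086, 0], "hand": -1},
  {"dr": [0, 0, 0], "offset": [0.36, 0.086, 0], "hand": -1},
  {"dr": [0, 0, 0], "offset": [0.3, 0.072, 0], "hand": -1},
])

```text
time_s: 14.6
eef_pos: [520.4, 2.1, 115.7]
ee_rot: [-0.001, 0.735, 0.678, -0.0]
force: [0.9, -0.1, -5.0]
grip_width: 0.656
grip_force: 65.3
```

>>> arm_command([
  {"dr": [0, 0, 0], "offset": [0.22, 0.052, 0], "hand": -1},
  {"dr": [0, 0, 0], "offset": [0.14, 0.036, 0], "hand": -1},
  {"dr": [0, 0, 0], "offset": [0.05, 0.012, 0], "hand": -1},
  {"dr": [0, 0, 0], "offset": [0, 0, 0], "hand": -1},
  {"dr": [0, 0, 0], "offset": [0, 0, 0], "hand": -1},
  {"dr": [0, 0, 0], "offset": [0, 0, 0], "hand": -1},
])

```text
time_s: 15.2
eef_pos: [536.3, 46.9, 116.3]
ee_rot: [-0.0, 0.735, 0.678, -0.0]
force: [-0.9, -0.1, -4.2]
grip_width: 0.666
grip_force: 65.3
```

Run:
```python
from h import *
c,im=snap("w9"); delta([536.4,48.6,70]); s=ctrl.sense(); print(s["force"].round(1),s["wrist_torque"].round(2))
a=im[100:384,100:410]; cv2.imwrite("pics/w9c.png",cv2.resize(a[:,:,::-1],None,fx=2,fy=2,interpolation=cv2.INTER_CUBIC))
```

```text
pos [536.3  47.  116.4] tool y ang -4.7 shift units [ 0.014 -0.     0.387]
[ 0.2 -0.3 -4.2] [-0.01 -0.   -0.  ]
```

View pics/w9c.png

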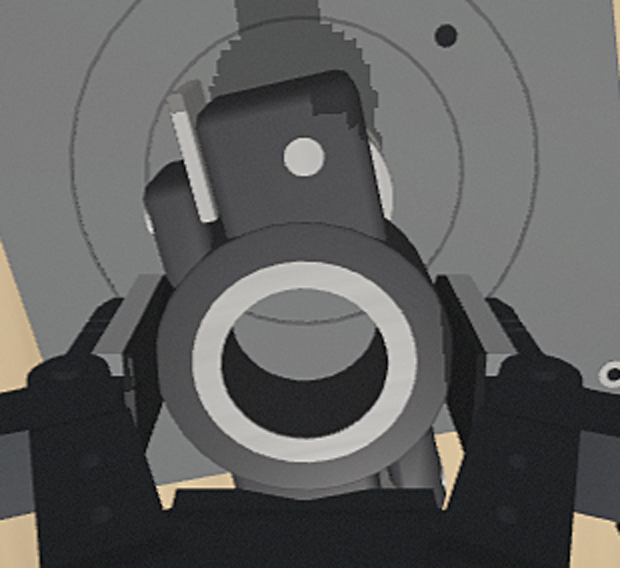

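The cutter is held level between the pads, hub at (303,360). Threading it on.

>>> arm_command([
  {"dr": [0, 0, 0], "offset": [0.01, 0, 0.05], "hand": -1},
  {"dr": [0, 0, 0], "offset": [0, 0, 0.1], "hand": -1},
  {"dr": [0, 0, 0], "offset": [0, 0, 0.1], "hand": -1},
  {"dr": [0, 0, 0], "offset": [0, 0, 0.06], "hand": -1},
  {"dr": [0, 0, 0], "offset": [0, 0, 0.04], "hand": -1},
  {"dr": [0, 0, 0], "offset": [0, 0, 0.03], "hand": -1},
  {"dr": [0, 0, 0], "offset": [0, 0, 0.02], "hand": -1},
  {"dr": [0, 0, 0], "offset": [0, 0, 0.02], "hand": -1},
])

```text
time_s: 16.05
eef_pos: [536.8, 49.0, 66.1]
ee_rot: [0.0, 0.735, 0.678, 0.0]
force: [-0.2, 0.4, -4.5]
grip_width: 0.662
grip_force: 65.3
```

>>> arm_command([
  {"dr": [0, 0, 0], "offset": [0, 0, 0.04], "hand": -1},
  {"dr": [0, 0, 0], "offset": [0, 0, 0.03], "hand": -1},
  {"dr": [0, 0, 0], "offset": [0, 0, 0], "hand": -1},
])

```text
time_s: 16.35
eef_pos: [536.3, 49.0, 57.1]
ee_rot: [-0.0, 0.735, 0.678, -0.0]
force: [-0.4, 0.2, -3.9]
grip_width: 0.664
grip_force: 65.3
```

>>> arm_command([
  {"dr": [0, 0, 0], "offset": [0, 0, 0.04], "hand": -1},
  {"dr": [0, 0, 0], "offset": [0, 0, 0.05], "hand": -1},
  {"dr": [0, 0, 0], "offset": [0, 0, 0.04], "hand": -1},
  {"dr": [0, 0, 0], "offset": [0, 0, 0.03], "hand": -1},
  {"dr": [0, 0, 0], "offset": [0, 0, 0], "hand": -1},
])

```text
time_s: 16.85
eef_pos: [536.3, 49.0, 37.8]
ee_rot: [-0.0, 0.735, 0.678, -0.0]
force: [0.7, -0.3, -4.1]
grip_width: 0.663
grip_force: 65.3
```

>>> arm_command([
  {"dr": [0, 0, 0], "offset": [0, 0, 0.015], "hand": -1},
  {"dr": [0, 0, 0], "offset": [0, 0, 0.01], "hand": -1},
  {"dr": [0, 0, 0], "offset": [0, 0, 0], "hand": -1},
])

```text
time_s: 17.15
eef_pos: [536.6, 49.0, 35.4]
ee_rot: [-0.0, 0.735, 0.678, -0.0]
force: [0.6, 0.3, -5.1]
grip_width: 0.665
grip_force: 65.3
```

>>> arm_command([
  {"dr": [0, 0, 0], "offset": [0, 0, 0.01], "hand": -1},
  {"dr": [0, 0, 0], "offset": [0, 0, 0.008], "hand": -1},
  {"dr": [0, 0, 0], "offset": [0, 0, 0], "hand": -1},
])

```text
time_s: 17.45
eef_pos: [536.7, 49.0, 33.7]
ee_rot: [0.0, 0.735, 0.678, 0.0]
force: [-2.2, 0.3, 0.7]
grip_width: 0.661
grip_force: 65.8
```

>>> arm_command([
  {"dr": [0, 0, 0], "offset": [0, 0, 0.004], "hand": -1},
  {"dr": [0, 0, 0], "offset": [0, 0, 0], "hand": -1},
])

```text
time_s: 17.65
eef_pos: [536.7, 49.0, 33.6]
ee_rot: [0.0, 0.735, 0.678, 0.0]
force: [-4.7, 0.3, 7.5]
grip_width: 0.664
grip_force: 66.4
```

>>> arm_command([
  {"dr": [0, 0, 0], "offset": [0, 0, 0], "hand": 1},
  {"dr": [0, 0, 0], "offset": [0, 0, 0], "hand": 1},
  {"dr": [0, 0, 0], "offset": [0, 0, 0], "hand": 1},
  {"dr": [0, 0, 0], "offset": [0, 0, 0], "hand": 1},
  {"dr": [0, 0, 0], "offset": [0, 0, -0.1], "hand": 1},
  {"dr": [0, 0, 0], "offset": [0, 0, -0.35], "hand": 1},
  {"dr": [0, 0, 0], "offset": [0, 0, -0.4], "hand": 1},
  {"dr": [0, 0, 0], "offset": [0, 0, -0.4], "hand": 1},
])

```text
time_s: 18.45
eef_pos: [536.2, 49.1, 185.5]
ee_rot: [0.0, 0.735, 0.678, 0.0]
force: [0.8, 0.0, -0.4]
grip_width: 1.002
grip_force: 0.0
```

>>> arm_command([
  {"dr": [0, 0, 0], "offset": [0, 0, -0.1], "hand": 1},
  {"dr": [0, 0, 0], "offset": [0, 0, 0], "hand": 1},
  {"dr": [0, 0, 0], "offset": [0, 0, 0], "hand": 1},
])

```text
time_s: 18.75
eef_pos: [536.0, 49.0, 193.7]
ee_rot: [-0.001, 0.735, 0.678, -0.001]
force: [1.1, -0.0, -0.2]
grip_width: 0.998
grip_force: 0.0
```

```bash
cat > r.py <<'E'
from h import *
def bright(c,im,seed,z,thr=70,rad=40):
    g=cv2.cvtColor(im,cv2.COLOR_RGB2GRAY); P=proj(c,[*seed,z])[0]
    n,l,st,ce=cv2.connectedComponentsWithStats(((g>thr)&(sat(im)<45)).astype(np.uint8))
    for i in range(1,n):
        if 30<st[i,4]<9000 and np.linalg.norm(ce[i]-P)<rad:
            h=cv2.convexHull(np.vstack(cv2.findContours((l==i).astype(np.uint8),0,1)[0]))
            e=cv2.fitEllipse(h); mm=np.mean(e[1])*np.linalg.norm(plane(c,P+[1,0],z)-plane(c,P,z)); print(st[i],np.round(e[0],1),"diam mm",mm.round(1),plane(c,e[0],z).round(2))
E
python3 - <<'E'
from r import *
c,im=snap("w10"); bright(c,im,(536.4,48.3),58,120,60); delta([598,-357,200])
g=cv2.cvtColor(im,cv2.COLOR_RGB2GRAY)
n,l,st,ce=cv2.connectedComponentsWithStats((g<30).astype(np.uint8)); P=proj(c,[536.4,48.3,75])[0]; i=np.argmin(np.linalg.norm(ce-P,axis=1)+1e3*(st[:,4]<40)); print("tip hole",st[i],plane(c,ce[i],75))
E
```

```text
[224 121  10  29  99] [228.3 135.6] diam mm 15.2 [[520.29  89.45  58.  ]]
[249 131   9   8  57] [252.9 134.5] diam mm 6.8 [[540.08  88.74  58.  ]]
[ 228  164   51   45 1181] [252.9 183.5] diam mm 42.2 [[536.88  48.34  58.  ]]
[272 217   9  26  84] [276.3 230.3] diam mm 13.9 [[553.79   5.05  58.  ]]
[249 226   9   8  50] [253.1 229.7] diam mm 6.4 [[533.78   7.23  58.  ]]
pos [535.8  49.1 193.1] tool y ang -4.6 shift units [-3.331  0.788 -0.06 ]
tip hole [247 183  12  12  73] [[536.67093018  48.35815306  75.        ]]
```

The cutter is seated and concentric with the spindle at (536.7, 48.4). On to the guide.

>>> arm_command([
  {"dr": [0, 0, 0], "offset": [-0.333, 0.078, 0], "hand": 1},
  {"dr": [0, 0, 0], "offset": [-0.333, 0.078, 0], "hand": 1},
  {"dr": [0, 0, 0], "offset": [-0.333, 0.078, 0], "hand": 1},
  {"dr": [0, 0, 0], "offset": [-0.333, 0.078, 0], "hand": 1},
  {"dr": [0, 0, 0], "offset": [-0.333, 0.078, 0], "hand": 1},
  {"dr": [0, 0, 0], "offset": [-0.333, 0.078, 0], "hand": 1},
  {"dr": [0, 0, 0], "offset": [-0.333, 0.078, 0], "hand": 1},
  {"dr": [0, 0, 0], "offset": [-0.333, 0.078, 0], "hand": 1},
])

```text
time_s: 19.6
eef_pos: [585.1, -277.1, 192.6]
ee_rot: [-0.002, 0.735, 0.678, -0.0]
force: [0.6, -0.3, -1.0]
grip_width: 0.999
grip_force: 0.0
```

>>> arm_command([
  {"dr": [0, 0, 0], "offset": [-0.333, 0.078, 0], "hand": 1},
  {"dr": [0, 0, 0], "offset": [-0.333, 0.078, 0], "hand": 1},
  {"dr": [0, 0, 0], "offset": [0, 0, 0], "hand": 1},
  {"dr": [0, 0, 0], "offset": [0, 0, 0], "hand": 1},
  {"dr": [0, 0, 0], "offset": [0, 0, 0], "hand": 1},
])

```text
time_s: 20.1
eef_pos: [597.8, -355.7, 193.8]
ee_rot: [-0.001, 0.735, 0.679, -0.0]
force: [0.3, 1.2, -0.9]
grip_width: 0.999
grip_force: 0.0
```

Run:
```python
from r import *
c,im=snap("w11"); bright(c,im,(598,-357),14,80,50); fit(c,(sat(im)<45),(598,-357),33,0,14)
P=proj(c,[598,-357,14])[0].astype(int); print(P,im[P[1],P[0]-45:P[0]+46:5].tolist()); delta([598,-357,-3])
```

```text
[ 223  140   69   67 1234] [257.  172.9] diam mm 64.7 [[ 602.75 -356.67   14.  ]]
[236 153  43  42 547] [256.9 173.5] diam mm 40.6 [[ 602.68 -357.25   14.  ]]
fit [ 602.69 -357.57] area obs/pred 3602.0 3707.2975602225633 centre px [256.9 172.3]
[252 173] [[154, 133, 102], [147, 130, 99], [147, 127, 98], [153, 132, 99], [118, 116, 113], [10, 9, 15], [122, 121, 117], [102, 86, 63], [99, 84, 62], [98, 83, 61], [95, 81, 61], [94, 79, 58], [93, 78, 57], [96, 80, 59], [121, 120, 118], [23, 26, 24], [121, 120, 116], [152, 133, 101], [149, 129, 99]]
pos [ 598.  -355.6  194.4] tool y ang -4.5 shift units [-0.013  0.002  1.645]
```

>>> arm_command([
  {"dr": [0, 0, 0], "offset": [-0.01, 0.041, 0.2], "hand": 1},
  {"dr": [0, 0, 0], "offset": [0, 0, 0.35], "hand": 1},
  {"dr": [0, 0, 0], "offset": [0, 0, 0.35], "hand": 1},
  {"dr": [0, 0, 0], "offset": [0, 0, 0.23], "hand": 1},
  {"dr": [0, 0, 0], "offset": [0, 0, 0.12], "hand": 1},
  {"dr": [0, 0, 0], "offset": [0, 0, 0], "hand": 1},
  {"dr": [0, 0, 0], "offset": [0, 0, 0], "hand": 1},
  {"dr": [0, 0, 0], "offset": [0, 0, 0], "hand": 1},
])

```text
time_s: 20.95
eef_pos: [603.5, -358.8, 47.1]
ee_rot: [0.002, 0.735, 0.678, 0.0]
force: [0.2, -0.6, -0.4]
grip_width: 1.002
grip_force: 0.0
```

Run:
```python
from r import *
c,im=snap("w12"); bright(c,im,(602.7,-357.2),14,80,50); fit(c,(sat(im)<45),(602.7,-357.2),33,0,14)
delta([602.7,-357.2,-5])
```

```text
[ 190  165  120  114 3662] [249.4 221.5] diam mm 63.4 [[ 602.8  -355.96   14.  ]]
[ 212  188   76   71 1588] [249.4 223.1] diam mm 39.8 [[ 602.73 -356.9    14.  ]]
fit [ 602.68 -357.54] area obs/pred 10948.5 11232.210468435427 centre px [249.4 219.8]
pos [ 603.4 -358.8   46.8] tool y ang -4.6 shift units [ 0.014 -0.008  0.432]
```

>>> arm_command([
  {"dr": [0, 0, 0], "offset": [0.012, -0.006, 0.1], "hand": 1},
  {"dr": [0, 0, 0], "offset": [0, 0, 0.14], "hand": 1},
  {"dr": [0, 0, 0], "offset": [0, 0, 0.1], "hand": 1},
  {"dr": [0, 0, 0], "offset": [0, 0, 0.06], "hand": 1},
  {"dr": [0, 0, 0], "offset": [0, 0, 0.03], "hand": 1},
  {"dr": [0, 0, 0], "offset": [0, 0, 0], "hand": 1},
  {"dr": [0, 0, 0], "offset": [0, 0, 0], "hand": 1},
])

```text
time_s: 21.7
eef_pos: [602.3, -357.1, -6.3]
ee_rot: [0.0, 0.735, 0.678, 0.0]
force: [0.5, 0.9, -0.0]
grip_width: 1.0
grip_force: 0.0
```

>>> arm_command([
  {"dr": [0, 0, 0], "offset": [0, 0, 0], "hand": -1},
  {"dr": [0, 0, 0], "offset": [0, 0, 0], "hand": -1},
  {"dr": [0, 0, 0], "offset": [0, 0, 0], "hand": -1},
  {"dr": [0, 0, 0], "offset": [0, 0, 0], "hand": -1},
], grip_force=40)

```text
time_s: 22.1
eef_pos: [602.6, -357.3, -5.5]
ee_rot: [0.001, 0.735, 0.678, 0.0]
force: [-0.4, 1.5, 6.1]
grip_width: 0.759
grip_force: 44.5
```

>>> arm_command([
  {"dr": [0, 0, 0], "offset": [0, 0, -0.05], "hand": -1},
  {"dr": [0, 0, 0], "offset": [0, 0, -0.15], "hand": -1},
  {"dr": [0, 0, 0], "offset": [0, 0, -0.25], "hand": -1},
  {"dr": [0, 0, 0], "offset": [0, 0, -0.25], "hand": -1},
  {"dr": [0, 0, 0], "offset": [0, 0, -0.2], "hand": -1},
  {"dr": [0, 0, 0], "offset": [0, 0, -0.1], "hand": -1},
])

```text
time_s: 22.7
eef_pos: [602.8, -357.4, 117.1]
ee_rot: [0.002, 0.735, 0.678, 0.0]
force: [0.5, -0.5, -1.1]
grip_width: 0.758
grip_force: 44.9
```

>>> arm_command([
  {"dr": [0, 0, 0], "offset": [0.15, -0.037, 0], "hand": -1},
  {"dr": [0, 0, 0], "offset": [0.3, -0.074, 0], "hand": -1},
  {"dr": [0, 0, 0], "offset": [0.36, -0.0887, 0], "hand": -1},
  {"dr": [0, 0, 0], "offset": [0.36, -0.0887, 0], "hand": -1},
  {"dr": [0, 0, 0], "offset": [0.36, -0.0887, 0], "hand": -1},
  {"dr": [0, 0, 0], "offset": [0.36, -0.0887, 0], "hand": -1},
  {"dr": [0, 0, 0], "offset": [0.36, -0.0887, 0], "hand": -1},
  {"dr": [0, 0, 0], "offset": [0.36, -0.0887, 0], "hand": -1},
])

```text
time_s: 23.5
eef_pos: [549.5, -36.8, 113.4]
ee_rot: [-0.0, 0.735, 0.678, -0.0]
force: [1.0, -0.2, -1.5]
grip_width: 0.759
grip_force: 44.9
```

>>> arm_command([
  {"dr": [0, 0, 0], "offset": [0.3, -0.074, 0], "hand": -1},
  {"dr": [0, 0, 0], "offset": [0.22, -0.054, 0], "hand": -1},
  {"dr": [0, 0, 0], "offset": [0.14, -0.034, 0], "hand": -1},
  {"dr": [0, 0, 0], "offset": [0.056, -0.014, 0], "hand": -1},
  {"dr": [0, 0, 0], "offset": [0, 0, 0], "hand": -1},
  {"dr": [0, 0, 0], "offset": [0, 0, 0], "hand": -1},
  {"dr": [0, 0, 0], "offset": [0, 0, 0], "hand": -1},
])

```text
time_s: 24.2
eef_pos: [536.2, 47.9, 113.2]
ee_rot: [0.0, 0.735, 0.678, -0.0]
force: [0.3, -0.0, -1.9]
grip_width: 0.761
grip_force: 44.9
```

Run:
```python
from r import *
c,im=snap("w13"); delta([536.6,48.4,70]); s=ctrl.sense(); z=s["eef_pos"][2]+5.5+14; print(s["force"].round(1),s["wrist_torque"].round(2))
bright(c,im,(536.6,48.4),z,60,50)
```

```text
pos [536.2  47.9 113.2] tool y ang -4.7 shift units [0.004 0.003 0.36 ]
[ 0.5 -0.3 -0.3] [ 0.07 -0.02  0.01]
[ 200  225  105   95 7717] [251.9 271.9] diam mm 39.6 [[536.58  48.59 132.67]]
```

>>> arm_command([
  {"dr": [0, 0, 0], "offset": [0.003, 0.002, 0.05], "hand": -1},
  {"dr": [0, 0, 0], "offset": [0, 0, 0.1], "hand": -1},
  {"dr": [0, 0, 0], "offset": [0, 0, 0.1], "hand": -1},
  {"dr": [0, 0, 0], "offset": [0, 0, 0.06], "hand": -1},
  {"dr": [0, 0, 0], "offset": [0, 0, 0.04], "hand": -1},
  {"dr": [0, 0, 0], "offset": [0, 0, 0.03], "hand": -1},
  {"dr": [0, 0, 0], "offset": [0, 0, 0.02], "hand": -1},
  {"dr": [0, 0, 0], "offset": [0, 0, 0.02], "hand": -1},
])

```text
time_s: 25.05
eef_pos: [536.5, 49.1, 62.9]
ee_rot: [0.0, 0.735, 0.678, 0.0]
force: [-0.8, -0.3, -1.4]
grip_width: 0.765
grip_force: 44.9
```

>>> arm_command([
  {"dr": [0, 0, 0], "offset": [0, 0, 0.02], "hand": -1},
  {"dr": [0, 0, 0], "offset": [0, 0, 0.01], "hand": -1},
  {"dr": [0, 0, 0], "offset": [0, 0, 0], "hand": -1},
])

```text
time_s: 25.35
eef_pos: [536.3, 49.2, 59.1]
ee_rot: [-0.0, 0.735, 0.678, -0.0]
force: [-0.7, -0.6, -1.4]
grip_width: 0.765
grip_force: 44.9
```

>>> arm_command([
  {"dr": [0, 0, 0], "offset": [0, 0, 0.02], "hand": -1},
  {"dr": [0, 0, 0], "offset": [0, 0, 0.015], "hand": -1},
  {"dr": [0, 0, 0], "offset": [0, 0, 0.008], "hand": -1},
  {"dr": [0, 0, 0], "offset": [0, 0, 0], "hand": -1},
])

```text
time_s: 25.75
eef_pos: [536.2, 49.1, 53.9]
ee_rot: [-0.0, 0.735, 0.678, -0.0]
force: [0.2, 0.4, -2.2]
grip_width: 0.767
grip_force: 44.9
```

>>> arm_command([
  {"dr": [0, 0, 0], "offset": [0, 0, 0.008], "hand": -1},
  {"dr": [0, 0, 0], "offset": [0, 0, 0], "hand": -1},
])

```text
time_s: 25.95
eef_pos: [536.3, 49.2, 53.0]
ee_rot: [-0.0, 0.735, 0.678, -0.0]
force: [-0.0, -0.1, -3.0]
grip_width: 0.761
grip_force: 44.9
```

>>> arm_command([
  {"dr": [0, 0, 0], "offset": [0, 0, 0.008], "hand": -1},
  {"dr": [0, 0, 0], "offset": [0, 0, 0.004], "hand": -1},
  {"dr": [0, 0, 0], "offset": [0, 0, 0], "hand": -1},
])

```text
time_s: 26.25
eef_pos: [536.5, 49.1, 52.5]
ee_rot: [0.0, 0.735, 0.678, 0.0]
force: [-2.9, 0.1, 7.0]
grip_width: 0.761
grip_force: 45.7
```

Seated (force rises to +7 N at the expected height). Releasing and withdrawing.

>>> arm_command([
  {"dr": [0, 0, 0], "offset": [0, 0, 0], "hand": 1},
  {"dr": [0, 0, 0], "offset": [0, 0, 0], "hand": 1},
  {"dr": [0, 0, 0], "offset": [0, 0, 0], "hand": 1},
  {"dr": [0, 0, 0], "offset": [0, 0, 0], "hand": 1},
  {"dr": [0, 0, 0], "offset": [0, 0, -0.1], "hand": 1},
  {"dr": [0, 0, 0], "offset": [0, 0, -0.35], "hand": 1},
  {"dr": [0, 0, 0], "offset": [0, 0, -0.4], "hand": 1},
  {"dr": [0, 0, 0], "offset": [0, 0, -0.3], "hand": 1},
])

```text
time_s: 27.05
eef_pos: [536.6, 49.1, 193.4]
ee_rot: [0.001, 0.735, 0.678, 0.001]
force: [0.9, 0.1, 0.3]
grip_width: 0.999
grip_force: 0.0
```

>>> arm_command([
  {"dr": [0, 0, 0], "offset": [0, 0, -0.1], "hand": 1},
  {"dr": [0, 0, 0], "offset": [0, 0, 0], "hand": 1},
  {"dr": [0, 0, 0], "offset": [0, 0, 0], "hand": 1},
  {"dr": [0, 0, 0], "offset": [0, 0, 0], "hand": 1},
])

```text
time_s: 27.45
eef_pos: [535.7, 49.2, 200.0]
ee_rot: [-0.001, 0.735, 0.678, -0.001]
force: [0.2, -0.7, -0.1]
grip_width: 0.996
grip_force: 0.0
```

Run:
```python
from r import *
c,im=snap("w14"); bright(c,im,(536.6,48.4),72,120,60)
print(ctrl.sense()["eef_pos"],ctrl.sense()["force"])
```

```text
[ 213  146   81   94 1811] [256.1 190.5] diam mm 72.0 [[538.72  44.23  72.  ]]
[228 161  51  49 716] [253.2 185. ] diam mm 40.3 [[536.66  49.08  72.  ]]
[235 175  37  28 606] [253.7 188. ] diam mm 26.5 [[536.92  46.48  72.  ]]
[535.7793148   49.19254836 200.1536984 ] [-0.2694222   0.1943462   0.08467334]
```

```bash
python3 -c "
from rig import ctrl
print(ctrl.finish_job())"
```

```text
the job is handed in; nothing more can be done
None
```

I put the thin collar, the cutter head and the guide ring on the spindle in that order, lowering each under grip until it bottomed at its expected height and then releasing it; the job is handed in at about 27 s of the 72 s, and no verdict came back.

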